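# Shut down the hotplate and set the flask to cool

### The arm

A 6-joint arm with a two-finger parallel gripper is mounted at the origin on the work surface. World frame = base frame: x ahead of the robot, y to its left, z up, the work surface at z = 0. Lengths are in mm, angles in rad, forces in N, time in s.
With the tool pointing down it reaches from about 250 to 725 mm from the base axis. Payload 9.7 kg.
Tool frame: the origin (TCP) lies at the very end of the fingers, on their centre line; the grasp point (between the pads) lies 19 mm behind it (ctrl.grasp_offset is the distance from the TCP to the grasp point, in mm); z points along the fingers, y is the line along which they close (so a half turn about z gives the same grasp; the last joint's range is limited). The gripper opens to 85 mm and grips with 20 to 120 N. Pads are 22 mm wide; open, the fingers measure 114 mm over their backs; the gripper's body (76 mm by 85 mm) begins 54 mm behind the grasp point. The pads swing forward as they close: fully open they stand 13 mm farther back than shut.
Start: joints at [1.173, 0.087, 0.176, 1.66, 0, 1.571], TCP at [213.062, 507.052, 231.284] pointing down, gripper open.
Joint ranges: [-3.13, 3.13], [-0.85, 1.81], [-1.15, 1.24], [-2.2, 2.28], [-1.44, 1.52], [-3.14, 3.14]. Speed limits (rad/s): [2.22, 2.22, 2.57, 3.14, 3.14, 3.14].

### API

Orientations are given as [roll, pitch, yaw] about the fixed x, y, z axes, in that order (R = Rz(yaw) Ry(pitch) Rx(roll)).
In Python, from cell import ctrl gives the robot as it stands. Calls block until the motion is done:
- ctrl.move_pose(position, orientation): joint-space move of the TCP to a pose.
- ctrl.move_l(position, velocity=150, rot=None, guard=None): straight line of the TCP; rot=None keeps the orientation; velocity is the mean speed in mm/s. With guard (N) it stops when the force on the tool has changed by that much, and returns True; else False.
- ctrl.move_j(angles): joint-space move.
- ctrl.move_gripper(opening, force=None): finger opening in mm; force is the grip in N (None keeps the last); returns when the fingers have stopped.
- ctrl.dwell(seconds).
- ctrl.inverse_kinematics(position, orientation): joint angles nearest the present ones, or None.
- ctrl.get_image(name): name is "scene" or "side" or "wrist"; returns (picture, depth): 400x640x3 uint8, blue, green, red; 400x640 float32, mm along the optical axis (not along the pixel's ray), 0 where there is no reading.
- ctrl.get_calibration(name): a dict with "fx", "fy", "cx", "cy" (pixels), "R" (3x3) and "t" (3): a world point X has camera coordinates R X + t. Camera axes: x right, y down, z forward; pixel columns grow to the right and rows downward; lengths in mm; the calibration is good to about 2 mm. A picture is of the moment at which its call begins: read the wrist's pose just before it. get_calibration takes no time and is no camera call; for the wrist camera it gives the pose at the moment of the call.
A pose or a line that the arm cannot do raises ctrl.Unreachable and nothing moves.
- ctrl.hand_in(): hands the job in; it is judged then, once.
Trained networks look in the newest picture that a camera, given by its name, has taken for a name from the list of things; names that differ only in an ending like _2 or _b are one class to them, and where a whole thing is asked for, a point or a joint stands for the part that bears it (a point fixed in the world has none). Each returns a list of dicts, best first, with "score" (0 to 1); they miss things now and then, are a little off and sometimes report something else, mostly with a low value. They report only what shows in the picture. A call takes as long as a camera call. They do not tell look-alikes from the thing itself.
- ctrl.recognise(camera, label): "point" ([x, y, z] in mm, in the coordinates of the camera as it stood for that picture, good to about 4 mm: the middle of the surface that is visible of it).
- ctrl.silhouettes(camera, label): "pixels" (400x640 bool, what is visible of it).
Readings, each from a call of its own:
- ctrl.get_clock(): time.
- ctrl.get_q(): joint angles.
- ctrl.get_qvel(): joint speeds.
- ctrl.get_joint_torque(): joint torques, N m.
- ctrl.get_eef_pos(): TCP position.
- ctrl.get_tcp_rot(): TCP orientation.
- ctrl.get_contact_force(): force on the tool from outside, world axes, zero at the start.
- ctrl.get_ft_torque(): the same for the moment, N m.
- ctrl.get_grip_width(): finger opening in mm.
- ctrl.get_grasp_force(): force on a finger pad.
Only numpy, scipy, OpenCV 4.12 (cv2) and the standard library are available. Lean on these libraries where they do the work, as an engineer would, in place of code of your own. Each camera call takes 0.05 s, during which the arm holds its last target. There are 200 camera calls.

### The job

Shut down the hotplate: turn both knobs on its sloping panel fully anticlockwise to their off stops, and only then lift the flask off the hotplate, keep it upright, and set it down, without dropping it, wholly on the cork mat. Let go of everything, and do not bump the microscope or shift the wash bottle, the beaker or the wooden slide box.

Things in the scene. Friction and masses are not known exactly. Their poses are not given: they have to be found in the camera images.
- hotplate: white hotplate, fixed, 220 deep (x) x 160 wide (y), panel at its -x side. Origin: centre of underside, z up. Panel slopes from 31 mm high at x=-110 to 77.5 at x=-30: its normal leans 0.524 rad (30 degrees) from vertical towards -x. Body behind it 77.5 high; on it a 130 x 130 aluminium plate, centre x=+42, top 87.5 mm above origin. Two like black knobs on the panel, axes normal to it, at x=-70, y=+40 (heat), -40 (stirrer)
- heat_grip (a point): heat knob (left one, seen from the robot): point on its axis 37 mm out from the panel, 7 mm below the top of its bar grip (42 long, 14 thick, from 14 to 44 mm above the panel; under it a skirt of 44 diameter and a grey disc 68 wide, 6 thick). Turns with the knob: x along the bar (white pointer line at the -x end), y across, z out of the panel along the axis
- stir_grip (a point): stirrer knob (right one, seen from the robot): point on its axis 37 mm out from the panel, 7 mm below the top of its bar grip (42 long, 14 thick, from 14 to 44 mm above the panel; under it a skirt of 44 diameter and a grey disc 68 wide, 6 thick). Turns with the knob: x along the bar (white pointer line at the -x end), y across, z out of the panel along the axis
- heat (a joint): turn of the heat knob, rad: 0 = off, the fully anticlockwise end stop (long tick on the panel; bar straight up and down the slope, pointer downhill); grows clockwise, looking at the panel, to 4.71. Starts at 1.3 to 2.8. Friction about 0.04 N m, no spring: stays where left
- stir (a joint): turn of the stirrer knob, rad: 0 = off, the fully anticlockwise end stop (long tick on the panel; bar straight up and down the slope, pointer downhill); grows clockwise, looking at the panel, to 4.71. Starts at 0.7 to 1.5. Friction about 0.04 N m, no spring: stays where left
- flask: loose empty conical glass flask, 122 high, 84 to 156 g. Origin at the centre of its underside, z up. Round: 75 diameter near the base, tapering from 12 mm up to a plain straight neck 34 in diameter from 78 to 122 mm high. Stands on the hotplate's plate at the start
- cork_mat: fixed square cork mat 140 x 140 x 8 thick lying on the bench, origin at the centre of its underside (top at z = 8 mm), to the left or right of the microscope, on the other side from the hotplate
- microscope: cream and black microscope, fixed, 330 tall, standing between hotplate and mat, farther from the robot. Origin at the centre of its underside; its foot is 150 (x) x 100 (y); everything lies within 75 mm of the origin in x and 55 mm in y. Not to be bumped
- wash_bottle: loose white plastic bottle, 64 diameter, 170 high, origin at the centre of its underside. Leave alone
- beaker: loose empty glass beaker, 72 diameter, 90 high, origin at the centre of its underside. Leave alone
- slide_box: loose plain wooden box, 100 (x) x 70 (y) x 35 high, origin at the centre of its underside, lying in front of the microscope. Leave alone
Mind the look-alikes: they are no part of the job. What is shaped like the flask but yellow is not meant. Several things have the shape of the cork_mat; the one meant has the colours described above.

How it is judged:
By the outcome, as a careful person would: the job done as asked, in the order asked, and still so for the second after the job is handed in, with the robot touching nothing.
It also fails if it takes over 72 s, if anything falls off the work surface, if the arm or the gripper's body presses on something with over 40 N, if the wrist force passes 120 N, or if a joint passes its speed limit or range.

## Working session

There is one attempt and no reset: what is moved stays moved. The work goes in short steps, each a Python script; the robot and the scene stay as the last script left them, time stands still between calls to the robot, and variables do not carry over. Pictures are saved under pics/ and viewed, at most 10 in all, crops included, and the job is handed in when it is done.

```bash
ls; mkdir -p pics; cat > h.py <<'E'
import numpy as np, cv2
from cell import ctrl
def cap(n):
    c=ctrl.get_calibration(n); im,d=ctrl.get_image(n); return im,d,c
def world(p,c): return np.array(c["R"]).T@(np.array(p)-np.array(c["t"]))
def cloud(d,c,mask=None):
    m=(d>0) if mask is None else (d>0)&mask
    v,u=np.nonzero(m); z=d[m]
    P=np.stack([(u-c["cx"])/c["fx"]*z,(v-c["cy"])/c["fy"]*z,z],1)
    return (P-np.array(c["t"]))@np.array(c["R"])
def proj(X,c):
    p=np.array(c["R"])@np.array(X)+np.array(c["t"]); return np.array([c["fx"]*p[0]/p[2]+c["cx"],c["fy"]*p[1]/p[2]+c["cy"]])
E
python3 - <<'E'
from h import *
ims=[]
for n in ["scene","side"]:
    im,d,c=cap(n); cv2.imwrite(f"pics/{n}0.png",im); ims.append(im)
    for l in ["hotplate","heat_grip","stir_grip","flask","cork_mat","microscope","wash_bottle","beaker","slide_box"]:
        for r in ctrl.recognise(n,l)[:4]:
            w=world(r["point"],c); print(n,l,round(r["score"],2),w.round(0),proj(w,c).round(0))
print(ctrl.get_clock())
E
```

```text
pics
scene hotplate 0.58 [592. 211.  73.] [408. 267.]
scene heat_grip 0.87 [478. 261.  82.] [440. 228.]
scene stir_grip 0.55 [468. 180.  74.] [407. 218.]
scene flask 0.78 [597. 216. 137.] [414. 258.]
scene flask 0.67 [749. 206.  48.] [388. 336.]
scene cork_mat 0.95 [ 295. -243.    5.] [268. 139.]
scene cork_mat 0.79 [ 534. -220.    8.] [243. 212.]
scene microscope 0.77 [720.   7. 117.] [303. 285.]
scene microscope 0.28 [461. 182.  82.] [409. 214.]
scene wash_bottle 0.92 [ 573. -374.  100.] [173. 189.]
scene wash_bottle 0.49 [463. 182.  81.] [408. 215.]
scene beaker 0.61 [452. 387.  54.] [493. 239.]
scene slide_box 0.56 [417.  28.  35.] [350. 193.]
side hotplate 0.78 [527. 260.  75.] [300. 287.]
side heat_grip 0.65 [468. 273.  78.] [322. 294.]
side stir_grip 0.62 [460. 189.  78.] [330. 268.]
side flask 0.77 [729. 221.  55.] [230. 269.]
side flask 0.67 [577. 238. 141.] [282. 263.]
side cork_mat 0.81 [ 532. -208.    9.] [326. 179.]
side cork_mat 0.69 [ 296. -243.    8.] [398. 180.]
side microscope 0.85 [680.  11. 121.] [264. 198.]
side wash_bottle 0.69 [ 551. -365.   90.] [328. 130.]
side wash_bottle 0.2 [527. 262.  78.] [300. 288.]
side beaker 0.74 [461. 376.  54.] [318. 336.]
side slide_box 0.88 [406.  33.  35.] [356. 235.]
1.0
```

View pics/scene0.png

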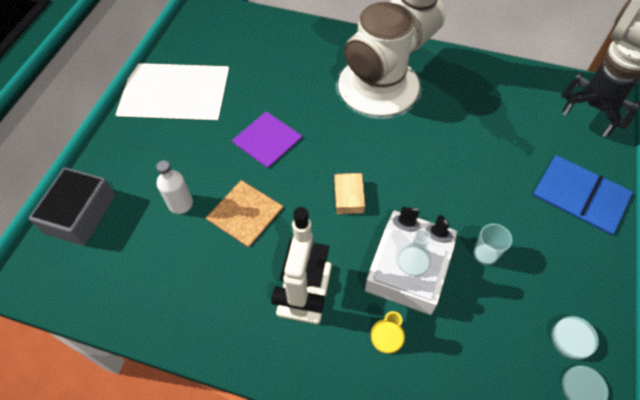

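View pics/side0.png

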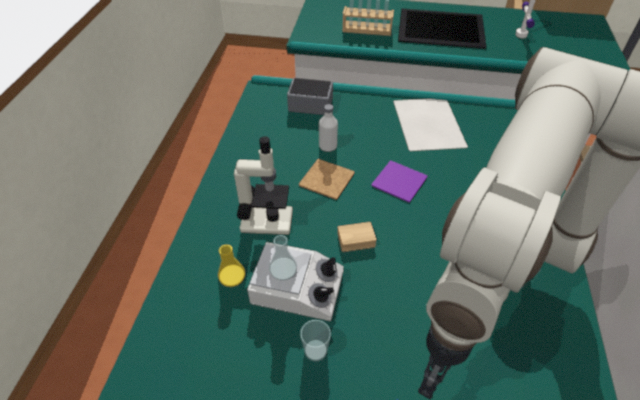

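Clear flask at scene (414,258); the yellow look-alike at (388,336) is not meant. The cork mat is at (243,212), and the purple one at (268,139) is not meant. Next is a close look with the wrist camera.

```bash
python3 - <<'E'
from h import *
print(ctrl.get_tcp_rot())
yaw=np.arctan2(215,440)
for z in (360,330,300):
    try: ctrl.move_pose([420,205,z],[np.pi,-0.3,yaw] if 0 else [np.pi,0,0]); break
    except ctrl.Unreachable as e: print(z,e)
im,d,c=cap("wrist"); cv2.imwrite("pics/w0.png",im); np.savez("w0.npz",d=d,**{k:np.array(v) for k,v in c.items()})
print(ctrl.get_q(), world([0,0,0],c), np.array(c["R"])[2], ctrl.get_clock())
for l in ["heat_grip","stir_grip","flask","hotplate"]:
    for r in ctrl.recognise("wrist",l)[:2]: w=world(r["point"],c);print(l,round(r["score"],2),w.round(),proj(w,c).round())
E
```

```text
[-3.14157910e+00 -9.79747015e-06  2.74380385e+00]
[ 4.54313017e-01 -2.06794308e-02  3.23920875e-01  1.91548196e+00
  1.85733160e-05 -2.68728198e+00] [490.56023558 205.37103526 503.41322641] [-2.73832644e-01  9.07921192e-04 -9.61776928e-01] 4.5917
heat_grip 0.82 [472. 258.  84.] [271. 116.]
flask 0.69 [566. 220. 132.] [301.  20.]
hotplate 0.59 [517. 215.  79.] [307.  76.]
```

View pics/w0.png

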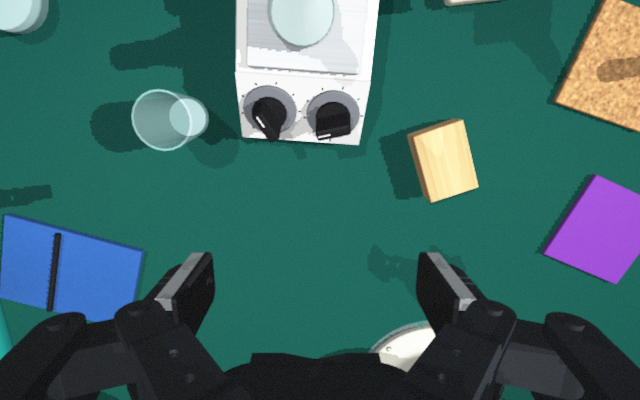

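Knobs at (268,115) and (333,118), with the flask at (301,20) at the top of the frame. I'll turn the wrist round for a centred view and fit the hotplate pose.

```bash
python3 - <<'E'
from h import *
for z in (360,330,300):
    try: ctrl.move_pose([490,210,z],[np.pi,0,np.pi]); break
    except ctrl.Unreachable as e: print(z,e)
im,d,c=cap("wrist"); cv2.imwrite("pics/w1.png",cv2.resize(im[60:330,150:510],(800,600)))
np.savez("w1.npz",d=d,im=im,**{k:np.array(v) for k,v in c.items()})
print(ctrl.get_q(), ctrl.get_clock())
S={}
for l in ["hotplate","heat_grip","stir_grip","flask"]:
    for r in ctrl.recognise("wrist",l)[:2]: w=world(r["point"],c);print(l,round(r["score"],2),w.round(),proj(w,c).round())
    s=ctrl.silhouettes("wrist",l); 
    if s: S[l]=s[0]["pixels"]; print(l,S[l].sum(), s[0]["score"])
np.savez("s1.npz",**S)
P=cloud(d,c)
Q=P[(P[:,0]>380)&(P[:,0]<700)&(P[:,1]>110)&(P[:,1]<330)]
for lo,hi in((74,81),(85,90),(20,92)):
    T=Q[(Q[:,2]>lo)&(Q[:,2]<hi)]; print(lo,len(T),np.median(T[:,2]),cv2.minAreaRect(T[:,:2].astype(np.float32)), np.percentile(T,[.5,99.5],axis=0).round())
E
```

```text
[4.04942827e-01 1.40323896e-01 4.93706824e-01 1.92401448e+00
 1.98140694e-05 4.04548423e-01] 7.45
hotplate 0.7 [520. 214.  79.] [318. 180.]
hotplate 16792 0.71
heat_grip 0.64 [469. 256.  83.] [352. 140.]
heat_grip 1022 0.71
stir_grip 0.67 [465. 189.  88.] [297. 138.]
stir_grip 1064 0.93
flask 0.73 [568. 218. 152.] [322. 237.]
flask 0.73 [723. 204.  64.] [310. 312.]
flask 2374 0.75
74 4061 77.99507735311603 ((553.112548828125, 217.13584899902344), (160.35182189941406, 205.70306396484375), 86.168701171875) [[463. 133.  74.]
 [657. 298.  81.]]
85 5987 88.4874795954312 ((547.6033935546875, 217.61524963378906), (130.15049743652344, 213.38304138183594), 85.91532135009766) [[446. 148.  86.]
 [654. 281.  90.]]
20 15989 78.43034158968362 ((546.7343139648438, 217.76974487304688), (160.35072326660156, 219.0650177001953), 85.94480895996094) [[436. 135.  33.]
 [654. 301.  91.]]
```

View pics/w1.png

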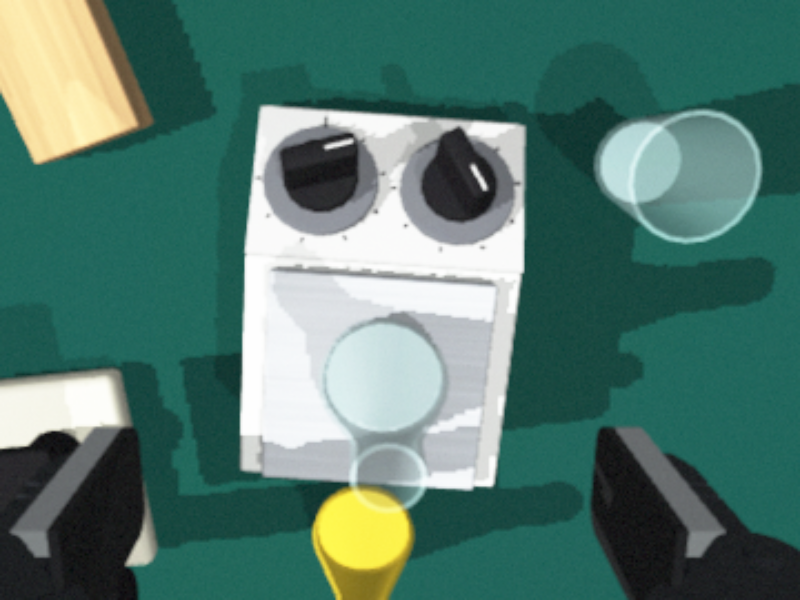

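The picture shows the stirrer pointer (crop (340,143)) pointing right, slightly up. The heat pointer (480,178) points down-right. The flask base is centred at crop (385,377) and its rim at (388,478). Now I'll compute knob angles, the flask position and the arm poses.

```bash
cat >> h.py <<'E'
from scipy.spatial.transform import Rotation as Ro
HP=np.array([546.7,217.8,0.5]); HY=np.deg2rad(-4.06)
Rh=Ro.from_euler('z',HY).as_matrix()
n_h=np.array([-.5,0,np.sqrt(.75)]); d_h=np.array([-np.sqrt(.75),0,-.5])
N=Rh@n_h
def base(s): # knob foot on panel
    return HP+Rh@np.array([-70,s*40,31+46.5*.5])
def ptr(th): return Ro.from_rotvec(-th*N).apply(Rh@d_h)
def orient(th,flip):
    x=ptr(th)*(-1 if flip else 1); z=-N; return Ro.from_matrix(np.stack([x,np.cross(z,x),z],1)).as_euler('xyz')
def ray_plane(u,v,c,p0,n):
    R=np.array(c["R"]);o=-R.T@np.array(c["t"]);r=R.T@np.array([(u-c["cx"])/c["fx"],(v-c["cy"])/c["fy"],np.ones_like(u)*1.]) 
    return o[:,None]+r*(n@(p0-o)/(n@r))
E
python3 - <<'E'
from h import *
f=np.load("w1.npz"); im=f["im"]; c={k:f[k] for k in("fx","fy","cx","cy","R","t")}
for nm,s in(("heat",1),("stir",-1)):
    B=base(s); top=B+44*N; u0,v0=proj(top,c)
    v,u=np.mgrid[int(v0)-22:int(v0)+22,int(u0)-22:int(u0)+22]; v=v.ravel();u=u.ravel()
    X=ray_plane(u,v,c,top,N)-top[:,None]
    g=im[v,u].min(1); r=np.linalg.norm(X,axis=0)
    w=(g>150)&(r<22); m=X[:,w].mean(1)
    e1=Rh@d_h; e2=ptr(np.pi/2)
    a=np.arctan2(m@e2,m@e1); 
    # dark-bar principal axis check on pointer pixels
    q=np.stack([X[:,w].T@e1,X[:,w].T@e2],1); L=np.linalg.svd(q-q.mean(0))[2][0]
    print(nm,(u0,v0),w.sum(),"theta",a,"r",np.linalg.norm(m),"line",np.arctan2(L[1],L[0]))
    for fl in(0,1):
        for th in(a,0):
            print(fl,th,ctrl.inverse_kinematics(B+18*N,orient(th,fl)),ctrl.inverse_kinematics(B+100*N,orient(th,fl)) is not None)
z=np.array([0,0,1.])
print("flask base",ray_plane(np.array([323.25]),np.array([229.7]),c,np.array([0,0,98.]),z).ravel(),"rim",ray_plane(np.array([324.6]),np.array([275.]),c,np.array([0,0,210.]),z).ravel())
E
```

```text
heat (np.float64(360.1306692162602), np.float64(131.5304189916463)) 204 theta 0.6126856211165845 r 12.156531974146764 line 2.5583227195112173
0 0.6126856211165845 [ 0.69394533 -0.33224595 -0.60848412  0.89985114 -0.35351589  1.30608846] True
0 0 [ 0.69394533 -0.33224595 -0.60848412  0.89985114 -0.35351589  0.69340284] True
1 0.6126856211165845 [ 0.69394533 -0.33224595 -0.60848412  0.89985114 -0.35351589 -1.83550419] True
1 0 [ 0.69394533 -0.33224595 -0.60848412  0.89985114 -0.35351589 -2.44818981] True
stir (np.float64(292.78724457323915), np.float64(126.63859442816988)) 230 theta -0.11448543323270095 r 13.308907225396682 line 1.536648882009808
0 -0.11448543323270095 [ 0.54002897 -0.49253497 -0.72143868  0.90013484 -0.29088284  0.43064759] True
0 0 [ 0.54002897 -0.49253497 -0.72143868  0.90013484 -0.29088284  0.54513302] True
1 -0.11448543323270095 [ 0.54002897 -0.49253497 -0.72143868  0.90013484 -0.29088284 -2.71094506] True
1 0 [ 0.54002897 -0.49253497 -0.72143868  0.90013484 -0.29088284 -2.59645963] True
flask base [580.2701508  221.20586322  98.        ] rim [582.76678507 219.79845007 210.        ]
```

```bash
python3 - <<'E'
from h import *
f=np.load("w1.npz"); im=f["im"]; c={k:f[k] for k in("fx","fy","cx","cy","R","t")}
e1=Rh@d_h; e2=ptr(np.pi/2)
for nm,s,(ua,va,ub,vb) in(("heat",1,(362.4,134.3,369.2,145.5)),("stir",-1,(296.3,127,308.9,122.6))):
    B=base(s); top=B+44*N
    # bright blob nearest the hand-picked line middle
    m=((im.min(2)>140)*255).astype(np.uint8); k,lab,st,cen=cv2.connectedComponentsWithStats(m)
    i=1+np.argmin(np.hypot(cen[1:,0]-(ua+ub)/2,cen[1:,1]-(va+vb)/2)); v,u=np.nonzero(lab==i)
    for uu,vv in((u,v),(np.array([ua,ub]),np.array([va,vb]))):
        X=ray_plane(uu,vv,c,top,N)-top[:,None]; q=np.stack([e1@X,e2@X],1)
        L=np.linalg.svd(q-q.mean(0))[2][0]; L=L*np.sign(L@q.mean(0))
        print(nm,len(uu),"mid",q.mean(0).round(1),"line angle",np.arctan2(L[1],L[0]),"mid angle",np.arctan2(q[:,1].mean(),q[:,0].mean()))
E
```

```text
heat 33 mid [-9.5  6.2] line angle 2.6372258206233914 mid angle 2.563020776309807
heat 2 mid [-10.1   7. ] line angle 2.587941594501078 mid angle 2.537302323109296
stir 32 mid [ 3.9 11. ] line angle 1.2310085697097035 mid angle 1.228012142007454
stir 2 mid [ 3.3 11.4] line angle 1.129457703173013 mid angle 1.2905070818147744
```

```bash
cat > knob.py <<'E'
from h import *
def turn(s,th,flip):
    B=base(s); ctrl.move_gripper(50)
    o=orient(th,flip)
    ctrl.move_pose(B+105*N,o); hit=ctrl.move_l(B+20*N,120,guard=15)
    if hit: print("hit",ctrl.get_eef_pos(),ctrl.get_contact_force()); return False
    w=ctrl.move_gripper(5,40); print("grip",ctrl.get_grip_width(),ctrl.get_grasp_force(),ctrl.get_contact_force().round(1) if hasattr(ctrl.get_contact_force(),'round') else ctrl.get_contact_force(),ctrl.get_clock())
    ctrl.dwell(.1)
    q=np.array(ctrl.get_q(),float); q0=q[5]
    tz=lambda: float(np.dot(ctrl.get_ft_torque(),N))
    t0=tz(); a=0; log=[]
    while a<th+.2:
        a+= .3 if a<th-.45 else .04
        p=q.copy(); p[5]=q0-a; ctrl.move_j(p)
        t=tz()-t0; log.append((round(th-a,2),round(t,2)))
        if abs(t)>.35 and a>th-.4: break
    print(log, "force",ctrl.get_contact_force(),"w",ctrl.get_grip_width(),ctrl.get_clock())
    return True
def release(s):
    ctrl.move_gripper(50); p=np.array(ctrl.get_eef_pos()); ctrl.move_l(p+90*N,200); print(ctrl.get_clock())
E
python3 - <<'E'
from knob import *
turn(1,2.6,1)
E
```

```text
grip 13.503753900019419 40.70850491523743 [-5.8  1.1  6. ] 10.7
[(2.3, -0.04), (2.0, 0.04), (1.7, -0.01), (1.4, -0.0), (1.1, -0.0), (0.8, -0.04), (0.5, 0.03), (0.2, -0.02), (0.16, 0.07), (0.12, -0.0), (0.08, 0.05), (0.04, 0.04), (0.0, -0.04), (-0.04, -1.14)] force [-26.34428216  -1.78949774   8.96053746] w 13.408764263292952 15.4333
```

Torque jumps at the stop, so heat is at 0. I'll release it and do the stirrer.

```bash
python3 - <<'E'
from knob import *
release(1)
if turn(-1,1.23,0):
    release(-1)
    ctrl.move_pose([490,210,360],[np.pi,0,np.pi])
    im,d,c=cap("wrist"); cv2.imwrite("pics/w2.png",cv2.resize(im[60:330,150:510],(800,600)))
    np.savez("w2.npz",d=d,im=im,**{k:np.array(v) for k,v in c.items()})
    s=ctrl.silhouettes("wrist","flask")
    for r in s[:2]:
        m=r["pixels"]; Q=cloud(d,c,m); print(r["score"],m.sum(),np.percentile(Q,[5,50,95],axis=0).round())
    sc,sd,cc=cap("scene")
    P=cloud(sd,cc); 
    for r in ctrl.silhouettes("scene","cork_mat")[:3]:
        Q=cloud(sd,cc,r["pixels"]); Q=Q[(Q[:,2]>3)&(Q[:,2]<14)]; print("mat",r["score"],cv2.minAreaRect(Q[:,:2].astype(np.float32)),np.median(Q[:,2]),sc[r["pixels"]].mean(0))
    for l in("microscope","wash_bottle"):
        for r in ctrl.silhouettes("scene",l)[:1]:
            Q=cloud(sd,cc,r["pixels"]); print(l,r["score"],np.percentile(Q,[2,98],axis=0).round())
    print(ctrl.get_clock())
E
```

```text
16.475
grip 13.297525692804403 39.98692810535431 [-16.   -3.4   8.9] 21.4917
[(0.93, 0.05), (0.63, 0.13), (0.33, 0.12), (0.29, 0.15), (0.25, 0.12), (0.21, 0.1), (0.17, 0.18), (0.13, 0.12), (0.09, 0.08), (0.05, 0.14), (0.01, 0.15), (-0.03, -0.69)] force [-5.95444922 -1.17918453  2.61251946] w 13.246044882131054 25.0167
26.0583
0.92 3618 [[551. 192. 104.]
 [568. 219. 153.]
 [597. 245. 210.]]
0.88 2338 [[708. 180.  16.]
 [723. 205.  65.]
 [752. 234. 122.]]
mat 0.89 ((533.0548706054688, -218.0806884765625), (141.9398956298828, 142.91342163085938), 72.58379364013672) 6.768411367572773 [108.76017931 166.45685469 215.94097871]
mat 0.87 ((293.6498107910156, -247.77548217773438), (143.51805114746094, 141.68814086914062), 66.37762451171875) 6.57813453590515 [206.77187948  72.01865136 156.55619321]
microscope 0.9 [[622. -49.  14.]
 [763.  50. 328.]]
wash_bottle 0.68 [[ 536. -409.    1.]
 [ 588. -356.  170.]]
27.6
```

View pics/w2.png

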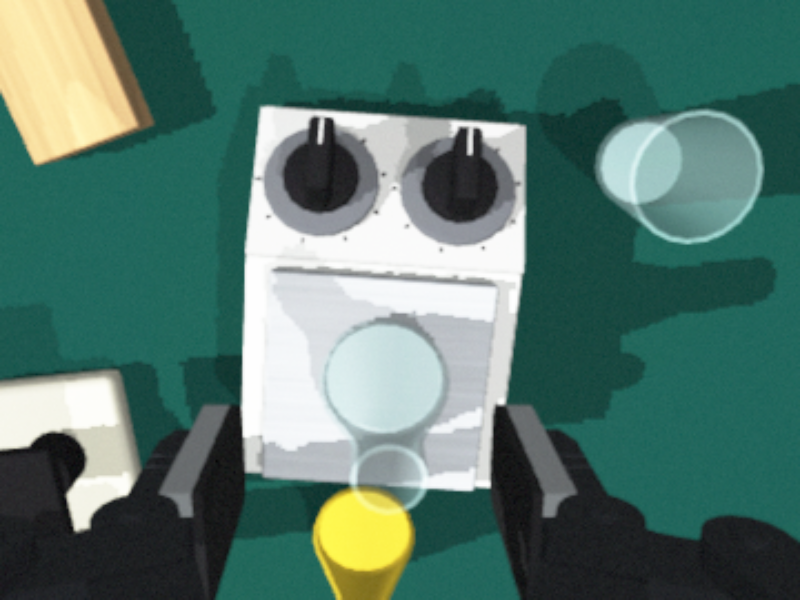

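Both pointers now sit at the long ticks, at crop (320,130) and (470,140). Next is the clear flask at crop (385,377), with the yellow one behind it left alone.

```bash
python3 - <<'E'
from h import *
from scipy.optimize import least_squares
f=np.load("w2.npz"); c={k:f[k] for k in("fx","fy","cx","cy","R","t")}
P=cloud(f["d"],c); P=P[np.hypot(P[:,0]-582,P[:,1]-220)<45]
est=[]
for lo,hi,r in((175,206,17),(90,99,37.5)):
    Q=P[(P[:,2]>lo)&(P[:,2]<hi)]
    if lo==90: Q=Q[np.hypot(Q[:,0]-581,Q[:,1]-220.5)>33]
    s=least_squares(lambda p:np.hypot(Q[:,0]-p[0],Q[:,1]-p[1])-r,[581.5,220.5],loss="soft_l1"); print(lo,len(Q),s.x,np.abs(s.fun).mean()); est.append(s.x)
F=est[0] if np.hypot(*(est[0]-[581.5,220.5]))<6 else np.array([581.5,220.5])
F=(F+np.array([581.5,220.5]))/2; print("F",F)
az=np.arctan2(F[1],F[0]); o=[np.pi,0,np.pi+az]
ctrl.move_gripper(70)
ctrl.move_pose([*F,250],o)
print("hit",ctrl.move_l([*F,170],100,guard=8),ctrl.get_eef_pos())
ctrl.move_gripper(20,40)
print("w",ctrl.get_grip_width(),ctrl.get_grasp_force(),ctrl.get_contact_force(),ctrl.get_clock())
im,d,c=cap("side"); cv2.imwrite("pics/s2.png",cv2.resize(im[180:340,180:400],(800,582)))
E
```

```text
175 824 [581.01523633 219.08247008] 1.5612875912069923
90 64 [583.68897365 220.40822333] 1.8034781704285177
F [581.25761817 219.79123504]
hit False [581.48911053 219.9361837  171.07978694]
w 33.25674837895041 39.91554033011198 [-0.2457955  -1.89137463  2.83081145] 29.925
```

View pics/s2.png

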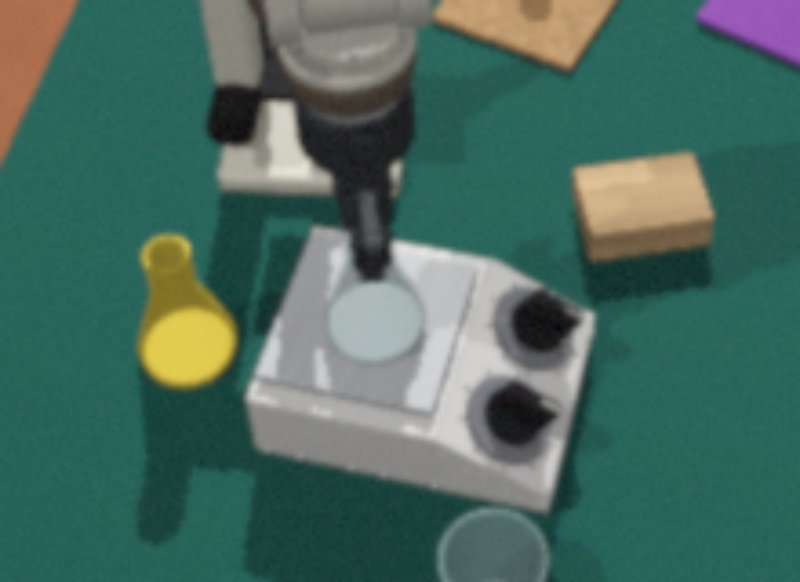

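The neck is held at crop (370,270), and both knob pointers are downhill. Lift and carry in front of the microscope.

```bash
python3 - <<'E'
from h import *
p=np.array(ctrl.get_eef_pos()); z0=p[2]
M=np.array([533.,-218.])
ctrl.move_l([p[0],p[1],z0+75],100)
print("w",ctrl.get_grip_width(),ctrl.get_contact_force())
def po(r,az): return [r*np.cos(az),r*np.sin(az),z0+75],[np.pi,0,np.pi+az]
a0=np.arctan2(p[1],p[0]); a1=np.arctan2(M[1],M[0])
for r,a in((450,a0),(440,0),(450,a1)):
    x,o=po(r,a); ctrl.move_pose(x,o)
x,o=po(np.hypot(*M),a1)
ctrl.move_l(x,150,rot=o)
ctrl.move_l([*M,z0-79.5+12],120)
print("w",ctrl.get_grip_width(),ctrl.get_contact_force(),ctrl.get_clock())
ctrl.dwell(.2)
print("touch",ctrl.move_l([*M,z0-79.5-4],15,guard=3),ctrl.get_eef_pos(),z0-79.5,ctrl.get_contact_force(),ctrl.get_clock())
im,d,c=cap("side"); cv2.imwrite("pics/s3.png",cv2.resize(im[80:240,220:440],(800,582)))
E
```

```text
w 33.1113181825673 [ 0.29817905 -0.39395004 -1.7157122 ]
w 32.77007838780844 [ 0.11882179  0.90231218 -0.94037636] 35.3417
touch True [ 532.89154067 -218.05257919   91.02542528] 91.07831103833891 [-0.19997058 -0.15463145  3.37555151] 36.3167
```

View pics/s3.png

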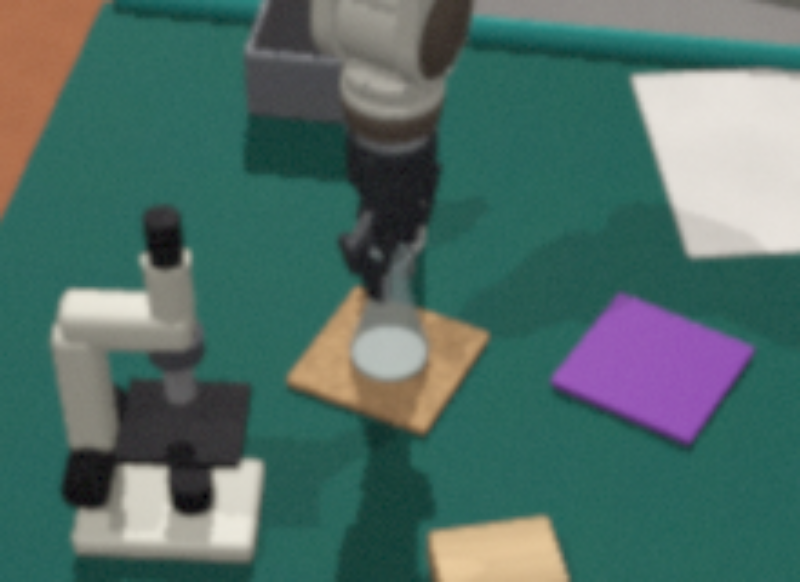

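The flask is upright and touching down near the mat's centre, with its base at crop (388,352). Contact came at the expected height. Release and withdraw.

```bash
python3 - <<'E'
from h import *
ctrl.move_gripper(70); ctrl.dwell(.3)
p=np.array(ctrl.get_eef_pos()); ctrl.move_l([p[0],p[1],p[2]+70],60); ctrl.move_l([p[0],p[1],p[2]+170],150)
r=np.array([420*p[0],420*p[1]])/np.hypot(p[0],p[1])
ctrl.move_pose([*r,280],ctrl.get_tcp_rot()); ctrl.dwell(.5)
im,d,c=cap("scene"); cv2.imwrite("pics/f.png",im)
for l in("flask","wash_bottle","beaker","slide_box"):
    for q in ctrl.recognise("scene",l)[:2]: print(l,round(q["score"],2),world(q["point"],c).round())
print(ctrl.get_grip_width(),ctrl.get_contact_force(),ctrl.get_clock())
E
```

```text
flask 0.79 [ 545. -206.   56.]
flask 0.55 [749. 202.  49.]
wash_bottle 0.97 [ 570. -371.   98.]
wash_bottle 0.16 [477. 266.  74.]
beaker 0.74 [477. 265.  75.]
beaker 0.67 [457. 384.  58.]
slide_box 0.66 [420.  23.  35.]
70.36972525742414 [0.78317409 0.82767079 0.89715783] 40.675
```

View pics/f.png

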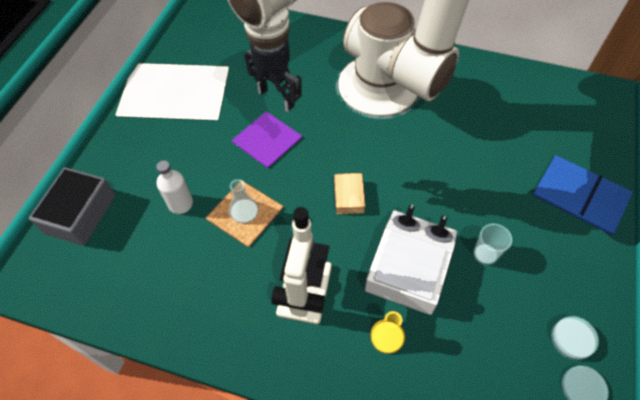

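The flask stands upright on the cork mat at (243,208). The knobs are at off, the other things are unmoved and the gripper is clear.

```bash
python3 -c "
from cell import ctrl
print(ctrl.hand_in())"
```

```text
the job is handed in; nothing more can be done
None
```

I turned both hotplate knobs to their off stops first, then set the clear flask upright near the centre of the cork mat, let go, and handed the job in at about 41 s; the last scene picture showed nothing else moved.

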